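# Free the clip lever and hold it level

### The job

I want to lift the tablet case out of its stand, but the silver remote has been left with one end under the clip lever, so the lever cannot go down. Lay the silver remote flat, buttons up, in the tray's empty remote bay and let go of it; then press the lever's roll down with the fingers until the lever arm is level, short of its stop, and finish while still holding it there against its spring. Leave the black remote, tablet case, coaster and bottle as they are.

Things in the scene. Friction and masses are not known exactly. Their poses are not given: they have to be found in the camera images.
- tray: Fixed aluminium tray, grey felt floor 4 mm and rim 14 mm above the sideboard (z = 0); 300 mm (x, centred) by 495 mm (y from -200 to +295). Yaw within 0.2 rad of the world's. Origin at z = 0, about below the lever's roll at rest. Fixed easel with the tablet case at the +y end; two remote bays at the -y end, on either side of the lever's line.
- empty_bay: The empty remote bay: fixed rectangle of ribs 5 mm high and 5 mm thick on the tray's floor, 56 mm (x) by 190 mm (y) inside. Origin at the centre of its floor, 4 mm above the sideboard; axes as the tray's. It lies at x = +90 or -90 mm, y = -85 mm in the tray frame; the other such bay holds the black remote.
- silver_remote: Silver-grey TV remote, 44 (x) by 165 (y) by 25 mm, 0.1 to 0.21 kg, buttons up. Origin at the centre of its underside. Starts flat on the tray floor within 0.12 rad of the tray's y axis, its +y end 8 to 33 mm past the roll's axis, below it; the rest sticks out to -y. 61 mm gap under the roll at rest: it can be lifted 12 mm and drawn out to -y. Either way round in the bay.
- black_remote: Black TV remote, 40 (x) by 150 (y) by 18 mm, lying in the other bay. Origin at the centre of its underside. Leave alone.
- lever (a joint): Spring-loaded clip lever, rad: 0 at rest (arm slopes up 0.5 rad to the roll), grows as the roll is pressed down, 0.50 arm level, 0.63 stop. Hinge along the tray's x at (0, 90, 29) mm in the tray frame; steel arm 22 mm wide, reaching 100 mm to -y. About 3 N at the roll at first, 8 N when level; springs back. Stops near 0.38 with the remote below. A jaw behind the hinge lifts off the case.
- lever_roll (a point): Dark rubber roll across the end of the lever arm, 24 mm diameter, 60 mm long along the tray's x; the point is its middle, on its axis. Axis height over the sideboard 77 mm at rest, 29 mm with the arm level (top then at 41 mm); tray-frame x = 0, y from +2 mm at rest to -10 mm when level. Turns with the arm. Press with shut fingertips from above.
- tablet_case: Dark tablet case 250 (x) by 180 by 14 mm, loose on the easel at a 30 degree slope, lower edge toward the lever at tray y = 120 mm, upper edge 125 mm above the sideboard. Origin at the centre of its underside. Leave alone.
- coaster: Round white ceramic coaster, 100 mm diameter, 8 mm high, on the sideboard off the tray's -y end. Origin at the centre of its underside. Leave alone.
- bottle: Green glass bottle, empty and capped, 68 mm diameter, 230 mm tall, standing on the sideboard off the tray's -y end. Origin at the centre of its underside. Leave alone.
Mind the look-alikes: they are no part of the job. Several things look just like the silver_remote: the one meant starts nearest to the robot's base.

How it is judged (in metres and radians):
On the way, in this order (a step that is already met when the one before it is completed fails the run):
1. the silver remote lies flat in the empty bay, released (x of silver_remote in the frame of empty_bay between -0.01 and 0.01 m and y of silver_remote in the frame of empty_bay between -0.017 and 0.017 m and z of silver_remote in the frame of empty_bay between -0.004 and 0.004 m and angle between the y axis of silver_remote and the y axis of empty_bay, either way round below 0.2 rad and angle between silver_remote's own z axis and vertical below 0.12 rad and linear speed of silver_remote below 0.03 m/s and contact force between the fingers and silver_remote below 0.1 N), for 0.2 s.
2. the fingers hold the lever arm level (value of joint lever between 0.43 and 0.57 rad and contact force between the fingers and lever above 1.5 N), for 0.3 s.
At the end, for the whole second after the job is handed in: The silver remote lies flat and still in the empty bay (centre within 10 mm across and 17 mm along, within 11 degrees, not touched by the fingers), and the fingers press on the lever with more than 1.5 N, keeping the lever steady within 0.07 rad (4 degrees) of level (joint 0.43 to 0.57) (all of step 1 and all of step 2 and velocity of joint lever between -0.1 and 0.1 rad/s); the arm keeps its last pose, push and grip.
It fails at once if the black remote is shifted by more than 20 mm (distance of black_remote from where it was at the start of the episode above 0.02 m).
It fails at once if the tablet case is shifted by more than 20 mm (distance of tablet_case from where it was at the start of the episode above 0.02 m).
It fails at once if the coaster is shifted by more than 30 mm (distance of coaster from where it was at the start of the episode above 0.03 m).
It fails at once if the bottle is shifted by more than 30 mm or tipped (distance of bottle from where it was at the start of the episode above 0.03 m or angle between bottle's own z axis and vertical above 0.3 rad).
It also fails if it takes over 45 s, if anything falls off the work surface, if the arm or the gripper's body presses on something with over 40 N, if the wrist force passes 120 N, or if a joint passes its speed limit or range.

### The arm

A 6-joint arm with a two-finger parallel gripper is mounted at the origin on the work surface. World frame = base frame: x ahead of the robot, y to its left, z up, the work surface at z = 0. Lengths are in mm, angles in rad, forces in N, time in s.
With the tool pointing down it reaches from about 325 to 900 mm from the base axis. Payload 6.1 kg.
Tool frame: the origin (TCP) lies at the very end of the fingers, on their centre line; the grasp point (between the pads) lies 19 mm behind it; z points along the fingers, y is the line along which they close (so a half turn about z gives the same grasp; the last joint's range is limited). The gripper opens to 87 mm and grips with 3 to 60 N. Pads are 19 mm wide; open, the fingers measure 117 mm over their backs; the gripper's body (75 mm by 190 mm) begins 51 mm behind the grasp point.
Start: joints at [-0.126, 0.22, 1.526, -0, 1.395, -0.126], TCP at [624.993, -0.003, 222.538] pointing down, gripper open.
Joint ranges: [-2.98, 2.98], [-0.91, 2.08], [0.09, 2.57], [-1.24, 4.39], [0.2, 2.65], [-2.68, 2.68]. Speed limits (rad/s): [2.57, 2.57, 3.01, 3.14, 3.14, 3.14].

### API

Orientations are given as a 3x3 rotation matrix whose columns are the frame's x, y, z axes.
In Python, from workcell import bot gives the robot as it stands. Calls block until the motion is done:
- bot.move_to(position, orientation): joint-space move of the TCP to a pose.
- bot.move_l(position, frame=None, max_speed=150): straight line of the TCP; frame=None keeps the orientation; max_speed is the mean speed in mm/s.
- bot.set_joints(angles): joint-space move.
- bot.set_gripper(opening, strength=None): opening from 0.0 (shut) to 1.0 (fully open); strength is the grip in N (None keeps the last); returns when the fingers have stopped.
- bot.pause(seconds).
- bot.ik(position, orientation): joint angles nearest the present ones, or None.
- bot.observe(): the state.
- bot.read_camera(name): name is "scene" or "side" or "wrist"; returns (picture, depth): 400x640x3 uint8, red, green, blue; 400x640 float32, mm along the optical axis (not along the pixel's ray), 0 where there is no reading.
- bot.camera_model(name): a dict with "K" (3x3 intrinsics, pixels), "cam_to_world" (4x4, takes a point from camera to world coordinates). Camera axes: x right, y down, z forward; pixel columns grow to the right and rows downward; lengths in mm; the calibration is good to about 2 mm. A picture is of the moment at which its call begins: read the wrist's pose just before it. camera_model takes no time and is no camera call; for the wrist camera it gives the pose at the moment of the call.
A pose or a line that the arm cannot do raises bot.IKError and nothing moves.
- bot.job_done(): hands the job in; it is judged then, once.
The state is a dict: "clock": time; "qpos": joint angles; "qvel": joint speeds; "effort": joint torques, N m; "tool_pos": TCP position; "tool_rot": TCP orientation; "contact_force": force on the tool from outside, world axes, zero at the start; "ft_torque": the same for the moment, N m; "finger_gap": opening from 0.0 (shut) to 1.0 (fully open); "grasp_force": force on a finger pad.
Only numpy, scipy, OpenCV 4.12 (cv2) and the standard library are available. Lean on these libraries where they do the work, as an engineer would, in place of code of your own. Each camera call takes 0.05 s, during which the arm holds its last target. There are 200 camera calls.

## Working session

There is one attempt and no reset: what is moved stays moved. The work goes in short steps, each a Python script; the robot and the scene stay as the last script left them, time stands still between calls to the robot, and variables do not carry over. Pictures are saved under pics/ and viewed, at most 10 in all, crops included, and the job is handed in when it is done.

```bash
mkdir -p pics; ls; python3 - <<'E'
from workcell import bot
import cv2,numpy as np
for n in("scene","side"):
    im,d=bot.read_camera(n); m=bot.camera_model(n)
    cv2.imwrite(f"pics/{n}0.png",im[:,:,::-1]); np.savez(f"{n}0.npz",im=im,d=d,K=m["K"],T=m["cam_to_world"])
    print(n,np.round(m["K"],1).tolist(),np.round(m["cam_to_world"],3).tolist(),(d>0).mean())
E
```

```text
pics
scene [[413.0, 0.0, 314.8], [0.0, 413.0, 198.9], [0.0, 0.0, 1.0]] [[0.477, 0.486, -0.732, 1436.102], [0.879, -0.269, 0.394, -567.851], [-0.005, -0.832, -0.555, 740.623], [0.0, 0.0, 0.0, 1.0]] 0.99614453125
side [[468.9, 0.0, 322.2], [0.0, 468.9, 197.3], [0.0, 0.0, 1.0]] [[0.795, -0.433, 0.425, 13.003], [-0.607, -0.545, 0.579, -863.863], [-0.019, -0.718, -0.695, 977.869], [0.0, 0.0, 0.0, 1.0]] 0.99608984375
```

View pics/scene0.png

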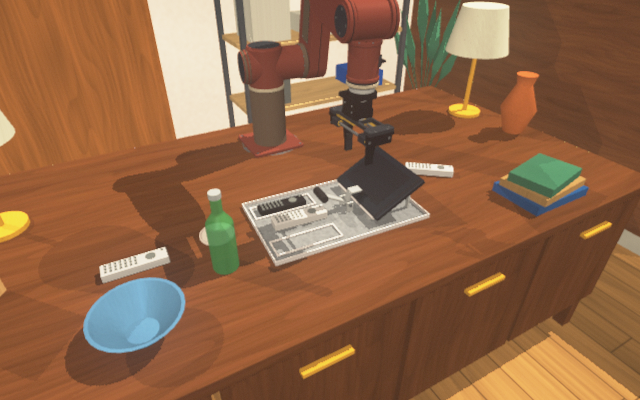

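View pics/side0.png

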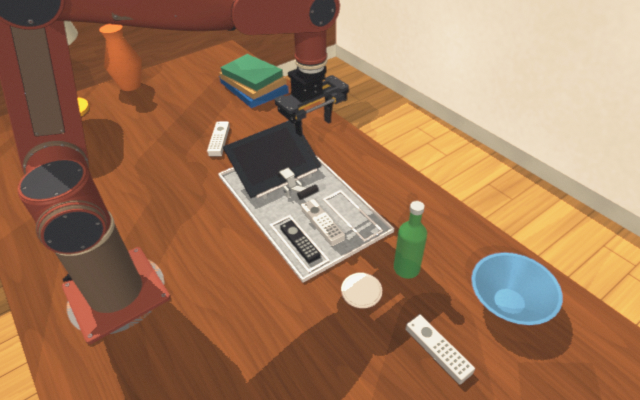

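Side view: the silver look-alikes are at (322,222), on the tray under the lever, (219,138) behind the easel, and (440,348) by the bowl. The black remote is at (300,242), the empty bay around (350,213), the roll at (308,192), the coaster at (361,290), and the bottle at (409,245). The remote on the tray fits the description. I'll measure base distances and confirm with an enlarged crop.

```bash
cat > h.py <<'E'
import numpy as np,cv2
def world(d,K,T):
    v,u=np.mgrid[:d.shape[0],:d.shape[1]]
    P=np.stack([(u-K[0,2])/K[0,0]*d,(v-K[1,2])/K[1,1]*d,d],-1)
    return P@T[:3,:3].T+T[:3,3]
def load(f):
    z=np.load(f); return z["im"],z["d"],z["K"],z["T"]
def plane(px,K,T,z):
    r=T[:3,:3]@np.linalg.inv(K)@np.array([px[0],px[1],1.]); return T[:3,3]+r*(z-T[2,3])/r[2]
E
python3 - <<'E'
from h import *
im,d,K,T=load("side0.npz"); W=world(d,K,T)
for n,p in dict(rem=(322,222),rem2=(219,138),rem3=(440,348),black=(300,242),roll=(308,192),floor=(290,215),bay=(350,213),table=(340,310),coaster=(361,290),bottlecap=(417,207),tl=(219,175),bl=(305,278),br=(393,230),remfar=(345,236)).items():
    w=W[p[1],p[0]]; print(n,im[p[1],p[0]],np.round(w),round(np.hypot(*w[:2])))
c=im[120:290,200:420]; cv2.imwrite("pics/crop1.png",cv2.resize(c,None,fx=3.5,fy=3.5,interpolation=cv2.INTER_CUBIC)[:600,:,::-1])
E
```

```text
rem [243 238 227] [ 535. -149.   27.] 555
rem2 [245 241 230] [496. 374.  27.] 622
rem3 [235 227 212] [ 510. -607.   26.] 792
black [95 92 84] [ 448. -166.   21.] 478
roll [54 51 49] [543. -77.  83.] 548
floor [236 230 223] [491. -54.   5.] 494
bay [207 201 188] [ 630. -156.    7.] 649
table [116  71  45] [ 409. -385.   -1.] 562
coaster [235 217 192] [ 481. -377.    9.] 612
bottlecap [239 234 223] [ 617. -398.  231.] 734
tl [218 202 181] [413. 225.   9.] 470
bl [211 193 176] [ 394. -264.   10.] 474
br [179 158 143] [ 681. -281.    8.] 736
remfar [145 141 132] [ 564. -215.    6.] 603
```

View pics/crop1.png

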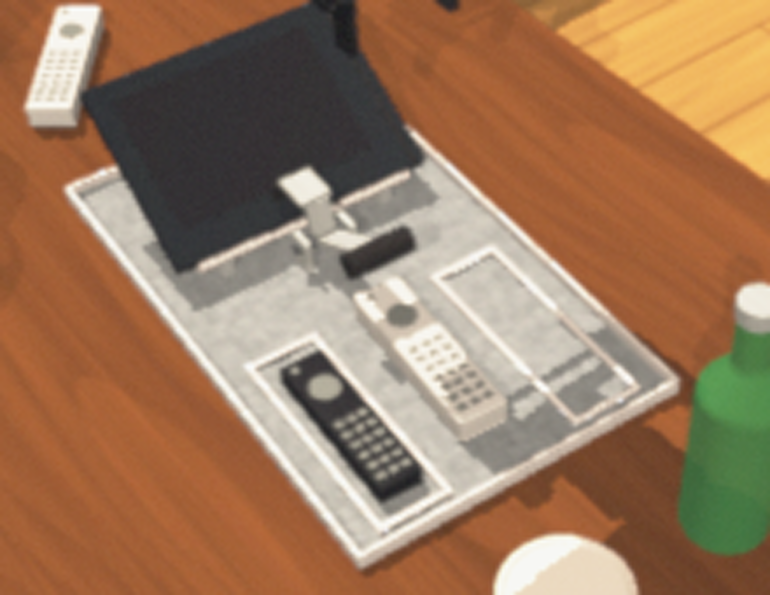

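The crop confirms it: the remote on the tray (crop 430,360), with its end just under the roll, lies 555 mm from the base against 622 and 792 mm for the other two. Next I'll take a wrist view from above for precise poses.

```bash
python3 - <<'E'
from workcell import bot
from h import *
s=bot.observe(); R=np.array(s["tool_rot"]); print(np.round(R,2).tolist(),s["clock"])
m=bot.camera_model("wrist"); print(np.round(m["cam_to_world"],2).tolist(),np.round(m["K"],1).tolist())
off=np.array(m["cam_to_world"])[:3,3]-s["tool_pos"]
bot.move_to([540-off[0]*.5,-130,400],R)
m=bot.camera_model("wrist"); im,d=bot.read_camera("wrist")
cv2.imwrite("pics/wrist1.png",im[:,:,::-1]); np.savez("wrist1.npz",im=im,d=d,K=m["K"],T=m["cam_to_world"])
s=bot.observe();print(np.round(s["tool_pos"]),s["clock"])
E
```

```text
[[0.0, 1.0, -0.0], [1.0, -0.0, 0.0], [0.0, -0.0, -1.0]] 0.1
[[1.0, -0.0, -0.0, 624.25], [-0.0, -0.96, -0.3, 81.72], [-0.0, 0.3, -0.96, 383.35], [0.0, 0.0, 0.0, 1.0]] [[298.1, 0.0, 322.4], [0.0, 298.1, 196.1], [0.0, 0.0, 1.0]]
[ 540. -129.  398.] 1.0833
```

View pics/wrist1.png

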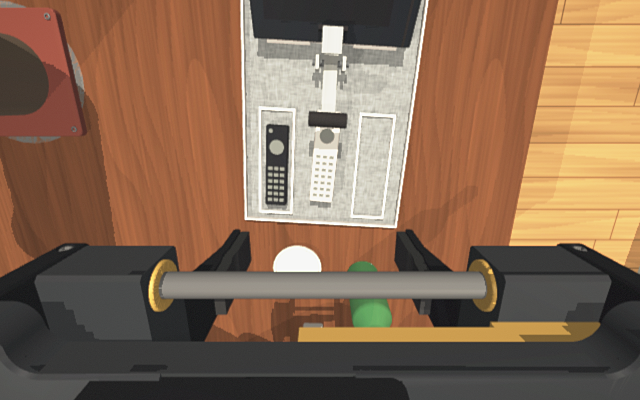

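Wrist view: remote top centred near (323,178), roll at (327,120), black remote at (277,165), empty bay outline (362,113)–(395,116)–(383,218)–(352,215), and tray corners (246,219) and (398,227). Now I'll fit metric poses.

```bash
cat > meas.py <<'E'
from h import *
def rect(P):
    (c,(w,h),a)=cv2.minAreaRect(P.astype(np.float32)); 
    b=cv2.boxPoints((c,(w,h),a)); e=[b[1]-b[0],b[2]-b[1]]; l=max(e,key=np.linalg.norm); l=l*np.sign(l[1])
    return np.round(c,1),round(min(w,h),1),round(max(w,h),1),round(float(np.arctan2(-l[0],l[1])),4)
def blob(M,seed=None,k=3):
    M=cv2.morphologyEx(M.astype(np.uint8),cv2.MORPH_OPEN,np.ones((k,k))) if k else M.astype(np.uint8)
    n,L,S,_=cv2.connectedComponentsWithStats(M); i=1+np.argmax(S[1:,4]) if seed is None else L[seed]
    return L==i
E
python3 - <<'E'
from meas import *
for f in("wrist1.npz","side0.npz","scene0.npz"):
    im,d,K,T=load(f); W=world(d,K,T); g=im.astype(int); sat=g.max(2)-g.min(2)
    reg=(d>0)&(abs(W[...,0]-540)<150)&(W[...,1]>-290)&(W[...,1]<0)
    z=W[...,2]; print(f)
    fl=reg&(z<8)&(z>0); print(" floor z",np.percentile(z[fl],[5,50,95]).round(1))
    B=blob(reg&(z>23)&(z<36)&(abs(W[...,0]-540)<70)&(W[...,1]<-70),k=0); print(" remote",B.sum(),rect(W[B][:,:2]),np.median(z[B]).round(1))
    B=blob(reg&(z>14)&(z<28)&(abs(W[...,0]-445)<45),k=0); print(" black",B.sum(),rect(W[B][:,:2]))
    rr=reg.copy(); rr=(d>0)&(abs(W[...,0]-540)<70)&(abs(W[...,1]+70)<50)&(z>60)&(z<100)&(g.max(2)<110); print(" roll",rr.sum(),rr.any() and (rect(W[rr][:,:2]),z[rr].max().round(1)))
    ry=reg&(z>6.5)&(z<12)&(W[...,0]>580)&(W[...,0]<665)&(W[...,1]<-35)&(W[...,1]>-265)
    B=blob(ry,k=0); print(" bay ribs",B.sum(),rect(W[B][:,:2]),np.median(z[B]).round(1))
    tr=(d>0)&(sat<60)&(z>8)&(z<20)&(abs(W[...,0]-540)<190)&(W[...,1]>-310)&(W[...,1]<250)
    Q=blob(tr,k=0); print(" tray",rect(W[Q][:,:2]))
E
```

```text
wrist1.npz
 floor z [2.1 4.  5.9]
 remote 1788 (array([ 540.6, -154.8]), 44.0, 136.9, -0.097) 29.2
 black 1746 (array([ 453.8, -157.4]), 39.4, 149.8, -0.0589)
 roll 552 ((array([545.8, -70.7]), 21.7, 58.8, 1.5257), np.float64(90.8))
 bay ribs 691 (array([ 630.8, -164.2]), 66.3, 200.4, -0.0583) 8.9
 tray (array([545.9, -76.6]), 300.2, 394.8, -0.0589)
side0.npz
 floor z [0.9 4.1 7.2]
 remote 676 (array([ 540.8, -147.4]), 46.3, 157.8, -0.0932) 28.9
 black 668 (array([ 452.2, -157.6]), 40.8, 151.7, -0.0579)
 roll 161 ((array([544.4, -73.4]), 22.0, 59.9, 1.4803), np.float64(92.4))
 bay ribs 69 (array([617.2, -85.8]), 46.6, 101.4, -0.7415) 8.0
 tray (array([549.2, -25.7]), 303.6, 501.2, -0.0579)
scene0.npz
 floor z [1.3 4.6 7.2]
 remote 526 (array([ 542.8, -145.5]), 48.5, 155.4, -0.1148) 29.4
 black 436 (array([ 454.9, -158. ]), 45.5, 149.8, -0.0861)
 roll 122 ((array([549.7, -74.7]), 20.9, 58.9, -1.5508), np.float64(93.1))
 bay ribs 251 (array([ 625.8, -160. ]), 78.2, 210.4, -0.0452) 8.9
 tray (array([547.6, -26.5]), 309.0, 495.6, -0.0583)
```

Everything is consistent: tray yaw is -0.058, the bay rib rectangle is 66×200 mm at (630.8,-164.2), and the remote is 44 mm wide with its top at 29 mm. From its -y end the remote's centre is about (542,-141). The tray origin comes out at (546,-74) and the roll agrees. I'll grasp 12 mm toward -y from the centre, with the tips at z=12 so they clear the bay ribs later.

```bash
cat >> meas.py <<'E'
def Rt(a):
    c,s=np.cos(a),np.sin(a); return np.array([[c,-s,0],[s,c,0],[0,0,1.]])@np.array([[0,1,0],[1,0,0],[0,0,-1.]])
def ydir(a): return np.array([-np.sin(a),np.cos(a),0])
TY=-0.0585; RY=-0.097
E
python3 - <<'E'
from workcell import bot
from meas import *
def st(t):
    s=bot.observe(); print(t,np.round(s["tool_pos"],1),round(s["clock"],2),"F",np.round(s["contact_force"],1),"gap",round(s["finger_gap"],3),"g",round(s["grasp_force"],1))
g=np.array([542.,-140.8,12])-12*ydir(RY); u=np.array([0,0,1.])
bot.set_gripper(0.76)
bot.move_to(g+120*u,Rt(RY)); st("above")
bot.move_l(g+30*u,max_speed=150); bot.move_l(g,max_speed=60); st("down")
bot.set_gripper(0.0,30); st("grip")
bot.move_l(g+12*u,max_speed=60); st("lift")
bot.move_l(g+12*u-60*ydir(RY),max_speed=100); st("drawn")
bot.move_l(g+60*u-60*ydir(RY),max_speed=100); st("up")
for n in("side","wrist"):
    m=bot.camera_model(n); im,d=bot.read_camera(n); np.savez(n+"2.npz",im=im,d=d,K=m["K"],T=m["cam_to_world"])
    cv2.imwrite(f"pics/{n}2.png",im[:,:,::-1])
E
```

```text
above [ 542.2 -153.3  133.8] 2.83 F [ 0.5 -0.2  0.6] gap 0.759 g 0.0
down [ 540.7 -152.7   11.7] 4.22 F [ 0.1  0.3 -0.3] gap 0.76 g 0.0
grip [ 541.1 -152.8   12.3] 4.76 F [-0.4  0.2  1.8] gap 0.497 g 30.0
lift [ 541.3 -153.    24.7] 5.11 F [-0.4  0.9 -1.9] gap 0.5 g 30.0
drawn [ 534.8 -212.3   23.7] 5.86 F [ 0.4  0.1 -1.4] gap 0.503 g 30.0
up [ 535.  -212.2   72. ] 6.49 F [-0.4  0.8 -2.1] gap 0.497 g 30.0
```

View pics/side2.png

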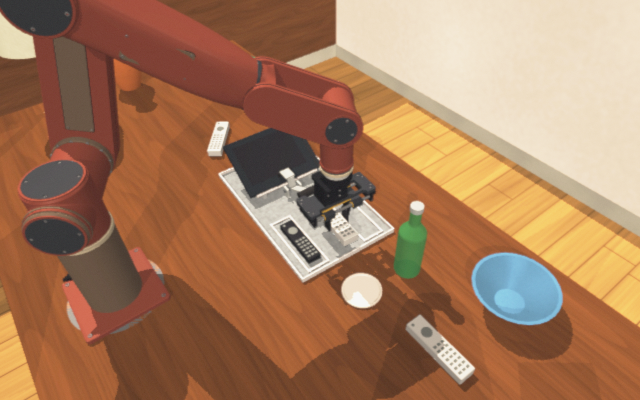

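Side view: the remote is held (tail visible at (343,228)), clear of the lever. The bottle, coaster and black remote are unchanged. I'll check its offset in the hand from the wrist depth.

```bash
python3 - <<'E'
from meas import *
for f in("wrist2.npz","side2.npz"):
    im,d,K,T=load(f); W=world(d,K,T); z=W[...,2]; g=im.astype(int); sat=g.max(2)-g.min(2)
    m=(d>0)&(abs(z-89)<7)&(abs(W[...,0]-537)<45)&(W[...,1]>-320)&(W[...,1]<-95)&(g.max(2)>110)&(sat<60)
    if m.sum()<10: print(f,m.sum()); continue
    Q=W[m]; ed=np.array([0.0968,0.9953]); al=(Q[:,:2]-[534.9,-212.2])@ed; ac=(Q[:,:2]-[534.9,-212.2])@[0.9953,-0.0968]
    print(f,m.sum(),rect(Q[:,:2]),"along",np.percentile(al,[0,2,98,100]).round(1),"across",np.percentile(ac,[2,98]).round(1),"z",np.percentile(z[m],[5,50,95]).round(1), "slope",np.polyfit(al,z[m],1).round(4))
E
```

```text
wrist2.npz 19047 (array([ 536.4, -187.6]), 44.3, 141.4, -0.0959) along [-46.1 -39.2  93.4  95.4] across [-21.6  19.9] z [86.6 88.  89.5] slope [-3.00000e-03  8.81294e+01]
side2.npz 447 (array([ 537.1, -228.1]), 54.2, 113.7, -0.1202) along [-72.6 -70.7  15.7  40.9] across [-22.1  20.9] z [84.4 88.7 91.8] slope [1.22000e-02 8.89471e+01]
```

The centre is 12 mm ahead of the TCP, level and centred, as planned. Placing it now.

```bash
python3 - <<'E'
from workcell import bot
from meas import *
def st(t):
    s=bot.observe(); print(t,np.round(s["tool_pos"],1),round(s["clock"],2),"F",np.round(s["contact_force"],1),"gap",round(s["finger_gap"],3),"g",round(s["grasp_force"],1))
p=np.array([631.,-164.2,12.5])-12*ydir(TY); u=np.array([0,0,1.])
bot.move_l([p[0],-205,72],Rt(TY),max_speed=100); st("over")
bot.move_l(p+40*u,max_speed=100); bot.move_l(p+8*u,max_speed=80); st("near")
bot.move_l(p,max_speed=30); bot.pause(.2); st("down")
bot.set_gripper(0.62); bot.pause(.2); st("open")
bot.move_l(p+100*u,max_speed=120); bot.move_l(p+170*u-[0,60,0],max_speed=150); st("up")
m=bot.camera_model("wrist"); im,d=bot.read_camera("wrist"); K,T=np.array(m["K"]),np.array(m["cam_to_world"])
cv2.imwrite("pics/wrist3.png",im[:,:,::-1]); W=world(d,K,T); z=W[...,2]
B=blob((d>0)&(z>23)&(z<36)&(abs(W[...,0]-631)<60)&(abs(W[...,1]+164)<120),k=0); print(B.sum(),rect(W[B][:,:2]),np.percentile(z[B],[5,50,95]).round(1))
ry=blob((d>0)&(z>6.5)&(z<12)&(abs(W[...,0]-631)<45)&(abs(W[...,1]+164)<110),k=0); print("ribs",rect(W[ry][:,:2]))
r=(d>0)&(abs(W[...,0]-546)<45)&(abs(W[...,1]+72)<25)&(z>60)&(z<100)&(im.max(2)<110); print("roll",rect(W[r][:,:2]),np.percentile(z[r],[50,98]).round(1))
E
```

```text
over [ 629.8 -205.    71.7] 7.7 F [-0.5  0.4 -1.4] gap 0.505 g 30.0
near [ 629.8 -176.1   19.6] 8.75 F [ 0.1 -0.1 -1. ] gap 0.502 g 30.0
down [ 630.3 -176.1   12.5] 9.37 F [-0.3  0.7 -0.7] gap 0.502 g 30.0
open [ 630.3 -176.2   12.5] 10.09 F [0.7 0.7 0. ] gap 0.62 g 0.0
up [ 629.8 -235.7  181.5] 11.84 F [-0.4  0.7  0.1] gap 0.616 g 0.0
7172 (array([ 630.6, -163.2]), 44.2, 163.5, -0.0581) [27.2 28.9 30.5]
ribs (array([ 630.9, -163. ]), 66.1, 199.3, -0.0581)
roll (array([546.3, -78.2]), 12.7, 60.3, -1.5551) [84.6 88.4]
```

View pics/wrist3.png

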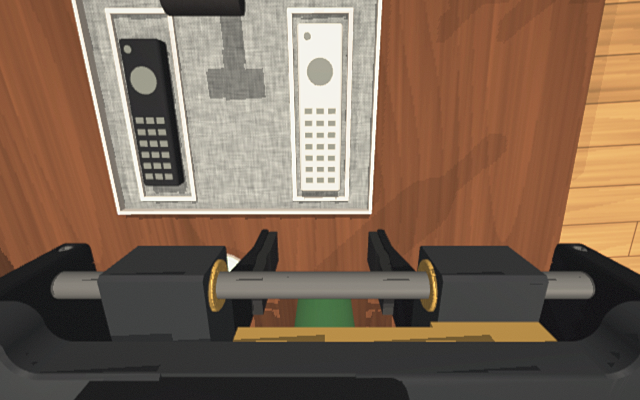

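The remote (320,105) lies flat in the bay, within 0.3 mm of its centre and at matching yaw. Now for the lever.

```bash
python3 - <<'E'
from workcell import bot
from meas import *
def st(t):
    s=bot.observe(); print(t,np.round(s["tool_pos"],1),round(s["clock"],2),"F",np.round(s["contact_force"],1),"gap",round(s["finger_gap"],3))
    return s
O=np.array([545.9,-74.,0]); 
def tip(q): a=.5-q; return O+(90-100*np.cos(a))*ydir(TY)+[0,0,29+100*np.sin(a)+12]
bot.set_gripper(0.0); bot.move_l([546,-150,180],Rt(TY),max_speed=150)
bot.move_l(tip(0)+[0,0,40],max_speed=150); st("above")
bot.move_l(tip(0)+[0,0,4],max_speed=80); st("near")
for q in(.1,.2,.3,.4,.5):
    bot.move_l(tip(q),max_speed=40); s=st(q)
bot.pause(.5); s=st("hold"); print(tip(.5).round(1))
for n in("side","scene"):
    m=bot.camera_model(n); im,d=bot.read_camera(n); np.savez(n+"4.npz",im=im,d=d,K=m["K"],T=m["cam_to_world"])
    c=im[120:290,200:420] if n=="side" else im[120:280,220:440]
    cv2.imwrite(f"pics/{n}4.png",cv2.resize(c,None,fx=3.5,fy=3.5,interpolation=cv2.INTER_CUBIC)[:600,:,::-1])
E
```

```text
above [546.5 -72.2 129.4] 14.72 F [ 0.6  0.2 -0.4] gap 0.005
near [545.8 -71.8  92.5] 15.32 F [ 0.4 -0.1  0.5] gap 0.012
0.1 [546.9 -77.2  81. ] 15.82 F [ 0.8 -4.7  6. ] gap 0.002
0.2 [546.7 -80.5  71.6] 16.22 F [ 1.  -3.5  6.1] gap 0.002
0.3 [546.5 -83.   62. ] 16.62 F [ 0.5 -3.4  6.8] gap 0.005
0.4 [546.6 -84.6  52.2] 17.02 F [-0.4 -4.5  7.9] gap 0.005
0.5 [546.7 -85.3  42.4] 17.42 F [-0.3 -4.7  7.5] gap 0.007
hold [546.7 -85.3  42.6] 17.92 F [-0.6 -5.5  8.4] gap 0.006
[545.3 -84.   41. ]
```

View pics/side4.png

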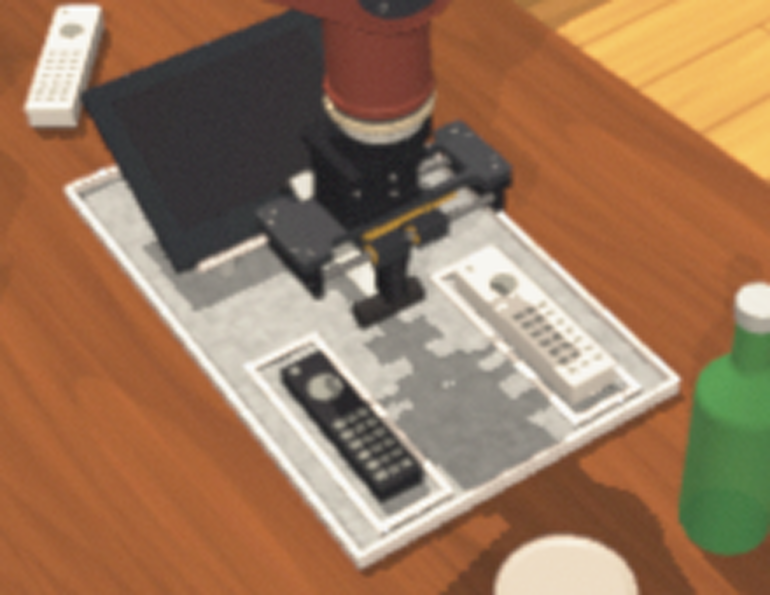

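View pics/scene4.png

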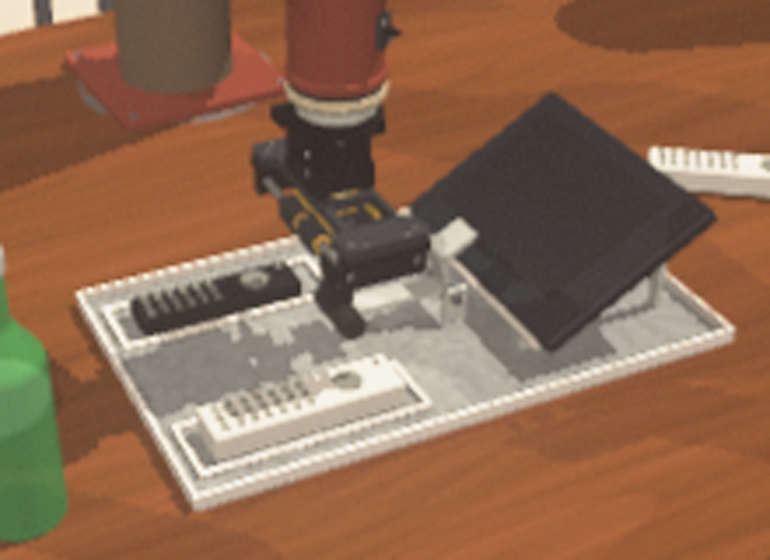

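Both views show the lever arm level under the shut fingers, with the roll at side crop (390,303). The silver remote is flat in the bay, and the black remote, case, coaster and bottle are undisturbed. Before handing in I'll check the roll height by depth and that it holds steady.

```bash
python3 - <<'E'
from workcell import bot
from meas import *
for f in("side4.npz","scene4.npz"):
    im,d,K,T=load(f); W=world(d,K,T); z=W[...,2]; L=(W-[545.9,-74,0])
    x=L[...,0]*np.cos(TY)+L[...,1]*np.sin(TY); y=-L[...,0]*np.sin(TY)+L[...,1]*np.cos(TY)
    m=(d>0)&(abs(x)>14)&(abs(x)<30)&(abs(y+10)<20)&(z>15)&(z<65)&(im.max(2)<110)
    print(f,m.sum(),"z",np.percentile(z[m],[50,90,97]).round(1),"y",np.percentile(y[m],[3,97]).round(1))
    a=(d>0)&(abs(x)<9)&(y>15)&(y<75)&(z>15)&(z<70)&(im.min(2)>110)
    if a.sum()>5: print(" arm",a.sum(),np.median(z[a]).round(1),np.polyfit(y[a],z[a],1).round(3))
s=bot.observe(); print(np.round(s["tool_pos"],1),np.round(s["contact_force"],1),s["clock"])
E
```

```text
side4.npz 68 z [38.9 42.9 44.3] y [-22.1  -3.6]
 arm 54 32.3 [-0.037 33.722]
scene4.npz 55 z [36.5 42.9 43.7] y [-21.5  -0.7]
 arm 75 33.0 [-4.0000e-03  3.2799e+01]
[546.7 -85.3  42.5] [-0.4 -5.2  6.9] 18.0167
```

The roll top is at about 42.5 mm and the arm slope is within 0.04 rad of level, so the lever is at about 0.48, held with about 7–8 N. Handing in.

```bash
python3 -c "
from workcell import bot
print(bot.job_done())"
```

```text
the job is handed in; nothing more can be done
None
```

The silver remote lies flat, buttons up, in the empty bay. The shut fingers are holding the lever arm about level (about 0.48 rad by my measurement, 7–8 N). The job is handed in at about 18 s, and no verdict was returned.

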